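Make up two woodturning kits

ROBOT

A 6-joint arm with a two-finger parallel gripper is mounted at the origin on the work surface. World frame = base frame: x ahead of the robot, y to its left, z up, the work surface at z = 0. Lengths are in mm, angles in rad, forces in N, time in s.
With the tool pointing down it reaches from about 275 to 750 mm from the base axis. Payload 10.2 kg.
Tool frame: the origin (TCP) lies between the finger pads; the fingertips stand 22 mm ahead of it and the grasp point (between the pads) lies 3 mm ahead of it (ctrl.nose_length is the distance from the TCP to the fingertips, in mm); z points along the fingers, y is the line along which they close (so a half turn about z gives the same grasp; the last joint's range is limited). The gripper opens to 85 mm and grips with 20 to 120 N. Pads are 22 mm wide; open, the fingers measure 114 mm over their backs; the gripper's body (76 mm by 85 mm) begins 54 mm behind the grasp point. The pads swing forward as they close: fully open they stand 13 mm farther back than shut.
Start: joints at [-1.493, 0.313, 1.498, -0, 1.331, -0.223], TCP at [155.536, -501.438, 253.294] pointing down, gripper open.
Joint ranges: [-2.94, 2.94], [-0.97, 2.17], [0.19, 2.56], [-1.23, 4.37], [0.02, 3.11], [-2.88, 2.88]. Speed limits (rad/s): [2.39, 2.39, 3.01, 3.14, 3.14, 3.14].

INTERFACE

Orientations are given as a unit quaternion [w, x, y, z].
In Python, from rig import sense, imaging, ctrl gives the robot as it stands. The module is installed in compiled form; this text tells all that it offers.
- The arm moves only by the tool apply_moves, never from a script. Its argument "commands" is a list of rows, each a list of 5 numbers: the gripper command: -1 is fully open, 1 is shut, values between are in proportion, then the shift along the tool's x, y, z in mm, then the turn about the tool's z in degrees. A call has 1 to 20 rows; each row shifts and turns the commanded pose from where the row before left it, along the tool's axes as they then stand; what a row does not reach is not made up. A row lasts 1/8 s, in which the tool goes at most 62.5 mm and 10.7 degrees, less where a joint would pass 70% of its speed; a pose out of reach is approached as far as the arm can. A call is refused whole if a number of a shift passes 62.5 or a number of a turn 10.7, either way. A call with a gripper value outside its range is refused whole. The fingers move at their own pace and stop on an object; "newtons" is the grip in N (left out, the last holds). Time passes only in rows, so rows that do not move let the fingers close. It gives the time, the measured TCP pose, the force, the opening and the grip force at its end, in the units of the state.
- sense(): the state, without advancing time (a new reading comes with each control period).
- imaging.capture(name): name is "scene" or "top" or "wrist"; returns the picture (480x640x3 uint8, blue, green, red); there is no depth.
- imaging.calibration(name): a dict with "camera_matrix" (3x3 intrinsics, pixels), "world_to_cam" (4x4, takes a point from world to camera coordinates). Camera axes: x right, y up, looking along -z (the intrinsics and any distortion apply to the point x, -y, -z); pixel columns grow to the right and rows downward; lengths in mm; the calibration is good to about 2 mm. The wrist camera is an equidistant fisheye: a pixel r from the principal point sees the ray r / f radians off the axis. A picture is of the moment at which its call begins: read the wrist's pose just before it. calibration takes no time and is no camera call; for the wrist camera it gives the pose at the moment of the call.
- ctrl.finish_job(): hands the job in; it is judged then, once.
The state is a dict: "time_s": time; "joints": joint angles; "dq": joint speeds; "tau": joint torques, N m; "eef_pos": TCP position; "ee_rot": TCP orientation; "force": force on the tool from outside, world axes, zero at the start; "wrist_torque": the same for the moment, N m; "grip_width": opening from 0.0 (shut) to 1.0 (fully open); "grip_force": force on a finger pad.
Only numpy, scipy, OpenCV 4.12 (cv2) and the standard library are available. Lean on these libraries where they do the work, as an engineer would, in place of code of your own. Each camera call takes 0.05 s, during which the arm holds its last target. There are 200 camera calls.

TASK

Make up two woodturning kits from the stock on the bench. Rolling-pin kit, in the long narrow tray: the longer square blank lying flat in its long bay and the steel drive centre standing upright on its head in its short bay. Candlestick kit, in the wide tray: the shorter square blank lying flat in its small bay, the thick round disc flat in its large bay, and the steel faceplate laid flat on top of that disc, flange down and centred on it; leave the spare small disc and the gouge where they are.

Things in the scene. Friction and masses are not known exactly. Their poses are not given: they have to be found in the camera images.
- long_tray: Long narrow grey tray, 220 (x) x 85 (y) mm outside, for the rolling-pin kit, left or right of the stock. Fixed, yaw within 0.2 rad. Origin: centre of underside. Floor, walls and divider 5 mm thick, wall and divider tops 20 mm up. Two bays, 75 mm wide in y: long bay x -105 to +40 mm (centre -32.5), short bay x +45 to +105 mm (centre +75).
- wide_tray: Shorter, wider grey tray, 180 (x) x 120 (y) mm outside, for the candlestick kit, on the other side. Fixed, yaw within 0.2 rad. Origin: centre of underside. Floor, walls and divider 5 mm thick, wall and divider tops 20 mm up. Two bays, 110 mm wide in y: large bay x -85 to +11 mm (centre -37), small bay x +16 to +85 mm (centre +50.5).
- long_blank: The longer square wooden blank, lying flat, pale wood, 110 mm long (its x) and 34 x 34 mm in section, about 90 g. Origin: centre of its underside, z up.
- short_blank: The shorter square wooden blank, lying flat, pale wood, 64 mm long (its x) and 34 x 34 mm in section, about 50 g. Origin: centre of its underside, z up.
- thick_disc: The thick round wooden disc, pale wood, 60 mm diameter, 30 mm thick, lying flat, about 60 g. Origin: centre of its underside, z up.
- faceplate: The steel lathe faceplate: a round flange 56 mm diameter and 8 mm thick lying flat, with a hub of 34 mm diameter rising from its middle to 30 mm above the underside (dark bore on top), about 250 g. Easily held by the hub. Origin: centre of its underside, z up.
- drive_centre: The steel drive centre, standing upright: a round head 32 mm diameter and 16 mm high at the bottom, on which it stands, and above it a slim taper, 20 mm diameter narrowing to 17 mm, up to 80 mm above the underside. About 200 g. Easily held by the taper. Origin: centre of its underside, z up.
- small_disc: A spare small thin wooden disc lying among the stock, pale wood, 42 mm diameter, 14 mm thick; belongs to no kit, to be left alone. Origin: centre of its underside.
- gouge: A turning gouge lying crosswise on the bench beyond the stock (x about 0.78 m), 365 mm long along its y, up to 29 mm high, wooden handle towards -y, steel blade towards +y; to be left alone. Origin: under the ferrule, between handle and blade, at bench level.
There are look-alikes about, which are no part of the job. Leave any black or pink look-alike of the drive_centre alone.

How it is judged:
By the outcome, as a careful person would: the job done as asked, in the order asked, and still so for the second after the job is handed in, with the robot touching nothing.
It also fails if it takes over 134 s, if anything falls off the work surface, if the arm or the gripper's body presses on something with over 40 N, if the wrist force passes 120 N, or if a joint passes its speed limit or range.

## Working session

There is one attempt and no reset: what is moved stays moved. The work goes in short steps, Python scripts to look and compute and a tool call to move; the robot and the scene stay as the last step left them, time stands still between calls to the robot, and variables do not carry over. Pictures are saved under pics/ and viewed, at most 14 in all, crops included, and the job is handed in when it is done.

Besides the shell and the picture viewer there is one more tool, called after ">>>" as name(argument=value, ...), one argument or row to a line, values as JSON. apply_moves: Moves the arm, as the interface text tells. Its arguments: {"type":"object","properties":{"commands":{"type":"array","items":{"type":"array","items":{"type":"number"}}},"newtons":{"type":"number"}},"required":["commands"]}

```bash
mkdir -p pics
python3 - <<'E'
from rig import sense, imaging, ctrl
import cv2,numpy as np
for n in ("top","scene"):
    cv2.imwrite(f"pics/{n}0.png",imaging.capture(n))
    c=imaging.calibration(n);print(n,np.round(c["camera_matrix"],1).tolist(),np.round(c["world_to_cam"],3).tolist(),[k for k in c])
print(sense())
E
```

```text
top [[461.0, 0.0, 317.3], [0.0, 461.0, 230.2], [0.0, 0.0, 1.0]] [[0.007, -1.0, 0.002, -18.322], [0.987, 0.007, 0.159, -553.91], [-0.159, 0.001, 0.987, -862.899], [0.0, 0.0, 0.0, 1.0]] ['camera_matrix', 'world_to_cam']
scene [[477.8, 0.0, 317.9], [0.0, 477.8, 235.1], [0.0, 0.0, 1.0]] [[-0.12, 0.993, 0.012, 83.092], [-0.787, -0.103, 0.608, 431.844], [0.605, 0.064, 0.794, -1242.213], [0.0, 0.0, 0.0, 1.0]] ['camera_matrix', 'world_to_cam']
{'time_s': 0.1, 'joints': array([-1.49338276e+00,  3.13366039e-01,  1.49835812e+00,  4.46556929e-06,
        1.33095441e+00, -2.23416919e-01]), 'dq': array([ 0.00026171, -0.00228888, -0.00297964, -0.00025804,  0.00081645,
        0.00059565]), 'tau': array([ 1.95664594e-03, -4.12903976e+01, -2.60139549e+01, -2.79051947e-04,
        3.06516573e-03,  2.91173059e-06]), 'eef_pos': array([ 155.53003663, -501.2295661 ,  252.80773599]), 'ee_rot': array([-5.41353416e-04,  9.88708874e-01,  1.49848150e-01,  4.17644366e-05]), 'force': array([0.50689253, 0.80481099, 0.29906469]), 'wrist_torque': array([-0.02670425,  0.02495229,  0.03476382]), 'grip_force': 0.0, 'grip_width': 1.002752290185593}
```

View pics/top0.png

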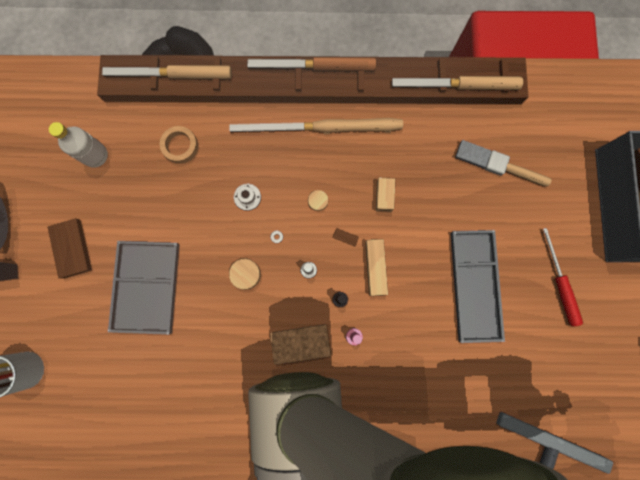

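View pics/scene0.png

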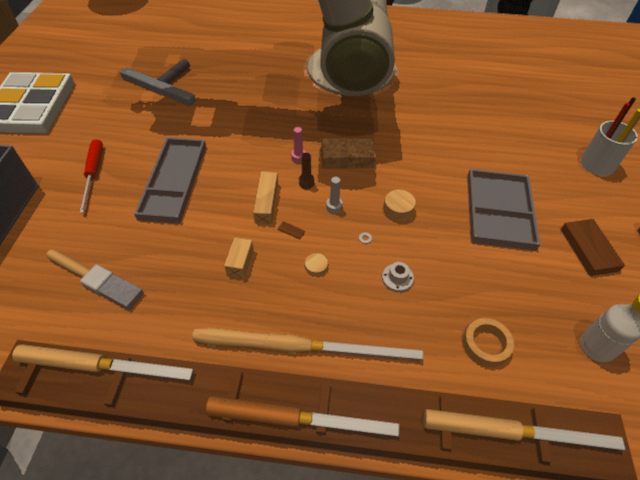

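The top view shows the wide tray on the left (145,287) and the long tray on the right (477,286). The stock is the thick disc (244,274), faceplate (247,197), steel drive centre (308,268), long blank (376,267) and short blank (386,193). The scene view agrees with this. The black drive-centre look-alike is at (340,298) and the pink one at (354,337); both stay where they are.

```bash
cat > h.py <<'E'
from rig import sense, imaging, ctrl
import cv2,numpy as np
from scipy.spatial.transform import Rotation as R
def ray(n,uv,cal=None):
    c=cal or imaging.calibration(n);K=np.array(c["camera_matrix"]);T=np.array(c["world_to_cam"])
    p=(np.array(uv,float)-K[:2,2])/K[[0,1],[0,1]]
    if n=="wrist":
        r=np.hypot(*p);s=np.sin(r)/max(r,1e-9);d=np.array([p[0]*s,-p[1]*s,-np.cos(r)])
    else: d=np.array([p[0],-p[1],-1.])
    return -T[:3,:3].T@T[:3,3],T[:3,:3].T@d
def onz(n,uv,z,cal=None):
    o,d=ray(n,uv,cal);return (o+d*(z-o[2])/d[2])[:2]
def comps(img,mask,lo=20,hi=20000):
    cs,_=cv2.findContours(mask.astype(np.uint8)*255,cv2.RETR_EXTERNAL,cv2.CHAIN_APPROX_NONE)
    return [c for c in cs if lo<cv2.contourArea(c)<hi]
E
python3 - <<'E'
from h import *
im=cv2.imread("pics/top0.png");hsv=cv2.cvtColor(im,cv2.COLOR_BGR2HSV)
for p in [(244,274),(376,275),(386,185),(318,200),(145,310),(478,310),(300,240),(330,170),(240,197),(308,266)]: print(p,hsv[p[1],p[0]])
H,S,V=cv2.split(hsv)
pale=(S<150)&(V>140)&(H>8); grey=(S<60)&(V>50)
for nm,m,z in(("pale",pale,34),("grey",grey,20)):
    for c in comps(im,m):
        (cx,cy),(w,h),a=cv2.minAreaRect(c)
        if cy<140 or cy>350 or cx<100 or cx>520: continue
        b=cv2.boxPoints(((cx,cy),(w,h),a)); zz=z
        q=np.array([onz("top",p,zz) for p in b])
        print(nm,round(cx),round(cy),cv2.contourArea(c),"xy",q.mean(0).round(),"sides",np.linalg.norm(np.diff(q[:3],axis=0),axis=1).round(),q.round().tolist())
E
```

```text
(244, 274) [ 17 113 214]
(376, 275) [ 18 107 216]
(386, 185) [ 16 117 212]
(318, 200) [ 19 105 214]
(145, 310) [ 15  17 120]
(478, 310) [ 30   2 124]
(300, 240) [ 12 150 170]
(330, 170) [ 12 153 158]
(240, 197) [ 19  24 206]
(308, 266) [ 25  21 218]
pale 354 336 204.0 xy [350. -85.] sides [33. 34.] [[367.0, -69.0], [367.0, -102.0], [334.0, -102.0], [333.0, -69.0]]
pale 275 278 25.5 xy [461.  67.] sides [38. 25.] [[470.0, 88.0], [476.0, 50.0], [452.0, 46.0], [446.0, 84.0]]
pale 308 269 228.0 xy [478.   3.] sides [36. 36.] [[466.0, 26.0], [500.0, 15.0], [489.0, -20.0], [455.0, -9.0]]
pale 379 267 988.0 xy [ 484. -136.] sides [ 43. 122.] [[544.0, -111.0], [547.0, -154.0], [425.0, -160.0], [422.0, -118.0]]
pale 479 286 153.0 xy [ 449. -332.] sides [ 94. 229.] [[560.0, -283.0], [567.0, -376.0], [339.0, -379.0], [332.0, -289.0]]
pale 385 192 532.5 xy [ 635. -150.] sides [73. 43.] [[599.0, -127.0], [672.0, -131.0], [671.0, -174.0], [598.0, -169.0]]
pale 301 162 63.5 xy [696.  20.] sides [22. 32.] [[687.0, 37.0], [709.0, 35.0], [705.0, 4.0], [683.0, 6.0]]
pale 505 164 733.0 xy [ 696. -395.] 
[... 319 characters left out ...]
ey 308 270 179.0 xy [478.   3.] sides [30. 30.] [[493.0, 18.0], [493.0, -12.0], [464.0, -12.0], [463.0, 17.0]]
grey 143 287 5415.0 xy [443. 330.] sides [184. 125.] [[356.0, 393.0], [540.0, 390.0], [529.0, 266.0], [346.0, 272.0]]
grey 276 236 98.0 xy [544.  68.] sides [22. 22.] [[556.0, 79.0], [556.0, 57.0], [533.0, 56.0], [533.0, 79.0]]
grey 478 286 4684.0 xy [ 450. -333.] sides [ 90. 224.] [[558.0, -284.0], [566.0, -374.0], [342.0, -380.0], [335.0, -294.0]]
grey 247 196 514.0 xy [627. 130.] sides [53. 52.] [[653.0, 157.0], [653.0, 104.0], [601.0, 103.0], [600.0, 155.0]]
grey 482 157 926.0 xy [ 714. -355.] sides [ 44. 107.] [[710.0, -298.0], [752.0, -313.0], [717.0, -413.0], [676.0, -398.0]]
```

>>> apply_moves(
  commands=[
    [-1,0,0,0,8.6],
    [-1,0,0,0,8.6],
    [-1,32,38,0,0],
    [-1,32,38,0,0],
    [-1,32,38,0,0],
    [-1,32,38,0,0],
    [-1,32,38,0,0],
    [-1,32,38,0,0],
    [-1,32,38,0,0],
    [-1,32,38,0,0],
    [-1,32,38,0,0],
    [-1,32,38,0,0],
    [-1,0,0,0,0],
    [-1,0,0,0,0],
  ],
)

```text
time_s: 1.85
eef_pos: [391.8, -728.5, 211.5]
ee_rot: [0.048, 0.999, 0.0, 0.024]
force: [-0.5, -0.3, -0.5]
grip_width: 1.002
grip_force: 0.0
```

Run:
```python
from h import *
s=sense();c=imaging.calibration("wrist");im=imaging.capture("wrist")
cv2.imwrite("pics/w1.png",im);print(s["eef_pos"],R.from_quat(s["ee_rot"],scalar_first=True).as_matrix().round(3).tolist(),ctrl.nose_length,c["camera_matrix"],ray("wrist",(320,240),c))
for nm,p in(("lb",(376,267)),("sb",(386,192)),("td",(244,274)),("fp",(247,197)),("dc",(308,268))):
    print(nm,onz("top",p,30).round())
```

```text
[ 391.82869996 -728.46649638  211.50355055] [[0.999, -0.002, 0.049], [0.003, -0.995, -0.095], [0.049, 0.095, -0.994]] 22.0 [[371.64829954   0.         323.08640132]
 [  0.         371.64829954 249.33485223]
 [  0.           0.           1.        ]] (array([ 461.49606971, -717.49705733,  334.47064689]), array([-0.22458599, -0.08448275, -0.97078515]))
lb [ 484. -131.]
sb [ 636. -153.]
td [468. 129.]
fp [623. 128.]
dc [481.   3.]
```

View pics/w1.png

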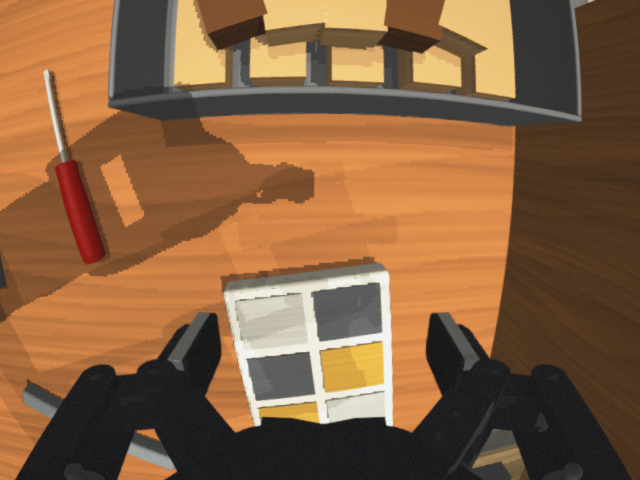

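The wrist view shows a paint box at (310,350) and the screwdriver at (80,200). I got the y sign wrong, so the arm is at its reach limit over empty bench. It touched nothing. I'll move back in.

>>> apply_moves(
  commands=[
    [-1,0,-38,0,0],
    [-1,0,-38,0,0],
    [-1,0,-38,0,0],
    [-1,0,-38,0,0],
    [-1,0,-38,0,0],
    [-1,0,-38,0,0],
    [-1,0,0,0,0],
  ],
)

```text
time_s: 2.78
eef_pos: [393.6, -510.7, 191.8]
ee_rot: [0.048, 0.999, 0.001, 0.024]
force: [-0.3, -0.1, 0.1]
grip_width: 1.0
grip_force: 0.0
```

Run:
```python
from h import *
s=sense();print(s["eef_pos"],R.from_quat(s["ee_rot"],scalar_first=True).as_matrix().round(3).tolist(),s["joints"])
```

```text
[ 393.55176844 -510.70908357  191.78510976] [[0.999, -0.001, 0.049], [0.004, -0.995, -0.095], [0.049, 0.095, -0.994]] [-1.09562161e+00  5.72326230e-01  1.27624565e+00  2.32287095e-05
  1.18606755e+00  4.73467098e-01]
```

The tilt stays (about 6° outward, in the arm's radial plane). I'll try to undo it against the near reach limit at the same azimuth, which should tilt the tool the other way.

>>> apply_moves(
  commands=[
    [-1,-40,-39,-12,0],
    [-1,-40,-39,-12,0],
    [-1,-40,-39,-12,0],
    [-1,-40,-39,-12,0],
    [-1,-40,-39,-12,0],
    [-1,-40,-39,-12,0],
    [-1,0,0,0,0],
  ],
)

```text
time_s: 3.65
eef_pos: [149.2, -273.0, 230.0]
ee_rot: [0.05, 0.998, -0.001, 0.024]
force: [-0.6, -0.6, 0.8]
grip_width: 0.999
grip_force: 0.0
```

```bash
cat > st.py <<'E'
from h import *
s=sense();M=R.from_quat(s["ee_rot"],scalar_first=True).as_matrix();p=s["eef_pos"]
print(round(s["time_s"],2),p.round(1),"tilt z",M[:2,2].round(4),"yaw",np.degrees(np.arctan2(M[1,0],M[0,0])).round(2),s["joints"].round(3),"w",round(s["grip_width"],3),round(s["grip_force"],1))
E
python3 st.py
```

```text
3.65 [ 149.2 -273.   230. ] tilt z [ 0.0485 -0.0999] yaw -0.03 [-1.486 -0.236  2.138  0.044  1.136  0.071] w 0.999 0.0
```

>>> apply_moves(
  commands=[
    [-1,19,-43,-4,0],
    [-1,19,-43,-4,0],
    [-1,19,-43,-4,0],
    [-1,-15,-10,-2,0],
    [-1,-15,-10,-2,0],
    [-1,-15,-10,-2,0],
    [-1,0,0,0,0],
  ],
)

```text
time_s: 4.53
eef_pos: [162.2, -114.3, 232.7]
ee_rot: [0.049, 0.998, -0.001, 0.025]
force: [0.5, -0.9, 0.3]
grip_width: 1.004
grip_force: 0.0
```

```bash
python3 st.py
```

```text
4.53 [ 162.2 -114.3  232.7] tilt z [ 0.0494 -0.0978] yaw 0.04 [-1.266 -0.623  2.331  0.018  1.325  0.303] w 1.004 0.0
```

>>> apply_moves(
  commands=[
    [-1,0,-20,-2,0],
    [-1,-10,-10,-1,0],
    [-1,-12,-5,-1,0],
    [-1,-12,-5,-1,0],
    [-1,-12,-5,-1,0],
    [-1,0,0,0,0],
  ],
)

```text
time_s: 5.28
eef_pos: [122.1, -72.0, 232.1]
ee_rot: [0.047, 0.999, -0.002, 0.022]
force: [-0.2, 0.3, 0.5]
grip_width: 0.997
grip_force: 0.0
```

```bash
python3 st.py
```

```text
5.28 [122.1 -72.  232.1] tilt z [ 0.0442 -0.0946] yaw -0.09 [-1.673 -0.966  2.406  0.054  1.612 -0.094] w 0.997 0.0
```

>>> apply_moves(
  commands=[
    [-1,12,-26,-2,0],
    [-1,9,-48,-4,0],
    [-1,-7,-13,-1,0],
    [-1,-7,-13,-1,0],
    [-1,0,0,0,0],
  ],
)

```text
time_s: 5.9
eef_pos: [130.5, -6.0, 231.0]
ee_rot: [0.045, 0.999, 0.002, 0.019]
force: [-0.0, -0.1, 0.4]
grip_width: 1.0
grip_force: 0.0
```

```bash
python3 st.py
```

```text
5.9 [130.5  -6.  231. ] tilt z [ 0.0387 -0.0904] yaw 0.36 [-1.13  -0.966  2.408 -0.004  1.601  0.436] w 1.0 0.0
```

>>> apply_moves(
  commands=[
    [-1,27,42,0,0],
    [-1,27,42,0,0],
    [-1,27,42,0,0],
    [-1,27,42,0,0],
    [-1,0,0,50,0],
    [-1,0,0,50,0],
    [-1,0,0,40,0],
    [-1,-6,-13,0,0],
    [-1,-6,-13,0,0],
    [-1,0,0,0,0],
  ],
)

```text
time_s: 7.15
eef_pos: [230.2, -158.7, 108.9]
ee_rot: [0.046, 0.999, -0.0, 0.02]
force: [0.9, -0.0, -1.1]
grip_width: 1.003
grip_force: 0.0
```

```bash
python3 st.py
```

```text
7.15 [ 230.2 -158.7  108.9] tilt z [ 0.0396 -0.0928] yaw 0.1 [-1.019 -0.077  2.391 -0.023  0.727  0.568] w 1.003 0.0
```

>>> apply_moves(
  commands=[
    [-1,-6,-10,0,0],
    [-1,-6,-10,0,0],
    [-1,-6,-10,0,0],
    [-1,-6,-10,0,0],
    [-1,-6,-10,0,0],
    [-1,0,0,0,0],
  ],
)

```text
time_s: 7.9
eef_pos: [200.0, -108.7, 102.1]
ee_rot: [0.045, 0.999, -0.0, 0.019]
force: [0.4, -1.0, -0.3]
grip_width: 1.0
grip_force: 0.0
```

```bash
python3 st.py
```

```text
7.9 [ 200.  -108.7  102.1] tilt z [ 0.0379 -0.0903] yaw 0.07 [-1.016 -0.214  2.521 -0.023  0.737  0.571] w 1.0 0.0
```

>>> apply_moves(
  commands=[
    [-1,-10,-9,0,0],
    [-1,-9,-9,0,0],
    [-1,-6,-10,0,0],
    [-1,-6,-10,0,0],
    [-1,0,0,0,0],
  ],
)

```text
time_s: 8.52
eef_pos: [184.9, -76.6, 109.6]
ee_rot: [0.043, 0.999, 0.0, 0.014]
force: [-0.4, -1.1, -0.7]
grip_width: 1.001
grip_force: 0.0
```

```bash
python3 st.py
```

```text
8.53 [184.9 -76.6 109.6] tilt z [ 0.0281 -0.0866] yaw 0.1 [-0.978 -0.335  2.563 -0.034  0.826  0.615] w 1.001 0.0
```

>>> apply_moves(
  commands=[
    [-1,0,-12,8,0],
    [-1,0,-12,8,0],
    [-1,0,-12,8,0],
    [-1,0,-12,8,0],
    [-1,0,0,0,0],
  ],
)

```text
time_s: 9.15
eef_pos: [205.0, -34.7, 86.1]
ee_rot: [0.041, 0.999, 0.0, 0.007]
force: [0.3, 0.3, 0.6]
grip_width: 1.003
grip_force: 0.0
```

```bash
python3 st.py
```

```text
9.15 [205.  -34.7  86.1] tilt z [ 0.0137 -0.082 ] yaw 0.09 [-0.689 -0.186  2.564 -0.085  0.703  0.944] w 1.003 0.0
```

>>> apply_moves(
  commands=[
    [-1,-5,40,-15,0],
    [-1,-20,50,-5,0],
    [-1,-30,50,0,0],
    [-1,-30,40,0,0],
    [-1,0,-20,6,0],
    [-1,0,-20,6,0],
    [-1,0,-20,6,0],
    [-1,0,-20,6,0],
    [-1,0,-20,6,0],
    [-1,0,0,0,0],
  ],
)

```text
time_s: 10.4
eef_pos: [160.3, -116.5, 104.7]
ee_rot: [0.034, 0.999, 0.002, -0.002]
force: [-0.0, -0.5, 1.2]
grip_width: 0.999
grip_force: 0.0
```

```bash
python3 st.py
```

```text
10.4 [ 160.3 -116.5  104.7] tilt z [-0.0031 -0.0673] yaw 0.18 [-1.218 -0.306  2.564 -0.036  0.822  0.373] w 0.999 0.0
```

>>> apply_moves(
  commands=[
    [-1,-20,40,0,0],
    [-1,-40,40,0,0],
    [-1,-5,-25,8,0],
    [-1,-5,-25,8,0],
    [-1,-5,-25,8,0],
    [-1,-5,-25,8,0],
    [-1,-5,-25,8,0],
    [-1,0,0,0,0],
  ],
)

```text
time_s: 11.4
eef_pos: [129.6, -120.9, 119.5]
ee_rot: [0.016, 1.0, -0.0, -0.017]
force: [-0.1, 0.3, -0.2]
grip_width: 1.003
grip_force: 0.0
```

```bash
python3 st.py
```

```text
11.4 [ 129.6 -120.9  119.5] tilt z [-0.0338 -0.0321] yaw -0.03 [-1.4   -0.412  2.564 -0.047  0.964  0.197] w 1.003 0.0
```

>>> apply_moves(
  commands=[
    [-1,15,0,-58,0],
    [-1,15,0,-58,0],
    [-1,15,0,-58,0],
    [-1,50,-15,0,0],
    [-1,50,-15,0,0],
    [-1,50,-15,0,0],
    [-1,50,-15,0,0],
    [-1,5,-55,0,0],
    [-1,5,-55,0,0],
    [-1,5,-55,0,0],
    [-1,5,-55,0,0],
    [-1,5,-55,0,0],
    [-1,5,-55,0,0],
    [-1,5,-55,0,0],
    [-1,5,-55,0,0],
    [-1,30,-30,0,0],
    [-1,30,-30,0,0],
    [-1,0,0,0,0],
  ],
)

```text
time_s: 13.65
eef_pos: [477.0, 439.8, 261.8]
ee_rot: [0.016, 1.0, -0.001, -0.018]
force: [0.7, 0.3, -0.4]
grip_width: 1.0
grip_force: 0.0
```

```bash
python3 st.py
```

```text
13.65 [477.  439.8 261.8] tilt z [-0.0365 -0.0318] yaw -0.19 [ 0.567  0.621  1.011 -0.007  1.557  2.141] w 1.0 0.0
```

>>> apply_moves(
  commands=[
    [-1,30,-30,0,0],
    [-1,30,-30,0,0],
    [-1,25,-25,0,0],
    [-1,20,-20,0,0],
    [-1,0,0,0,0],
  ],
)

```text
time_s: 14.28
eef_pos: [569.0, 531.7, 248.9]
ee_rot: [0.015, 1.0, -0.002, -0.017]
force: [-0.0, 0.7, -0.4]
grip_width: 0.999
grip_force: 0.0
```

```bash
python3 st.py
```

```text
14.28 [569.  531.7 248.9] tilt z [-0.0343 -0.029 ] yaw -0.22 [ 0.603  1.087  0.192 -0.005  1.906  2.176] w 0.999 0.0
```

>>> apply_moves(
  commands=[
    [-1,10,-10,0,0],
    [-1,10,-10,0,0],
    [-1,0,0,0,0],
  ],
)

```text
time_s: 14.65
eef_pos: [572.6, 537.8, 246.0]
ee_rot: [0.007, 1.0, -0.002, -0.008]
force: [-0.5, 0.4, 0.7]
grip_width: 0.998
grip_force: 0.0
```

```bash
python3 st.py
```

```text
14.65 [572.6 537.8 246. ] tilt z [-0.016  -0.0139] yaw -0.2 [ 6.060e-01  1.093e+00  1.880e-01 -2.000e-03  1.882e+00  2.180e+00] w 0.998 0.0
```

>>> apply_moves(
  commands=[
    [-1,9,-9,0,0],
    [-1,8,-8,0,0],
    [-1,0,0,0,0],
  ],
)

```text
time_s: 15.02
eef_pos: [575.8, 541.9, 237.6]
ee_rot: [0.003, 1.0, -0.002, -0.005]
force: [-0.4, 0.2, 0.1]
grip_width: 1.0
grip_force: 0.0
```

```bash
python3 st.py
```

```text
15.03 [575.8 541.9 237.6] tilt z [-0.009  -0.0068] yaw -0.2 [ 0.608  1.104  0.188 -0.     1.861  2.182] w 1.0 0.0
```

>>> apply_moves(
  commands=[
    [-1,8,-8,0,0],
    [-1,7,-7,0,0],
    [-1,-43,53,0,0],
    [-1,-43,53,0,0],
    [-1,-43,53,0,0],
    [-1,-43,53,0,0],
    [-1,0,0,0,0],
    [-1,0,0,0,0],
  ],
)

```text
time_s: 16.02
eef_pos: [468.1, 403.2, 237.8]
ee_rot: [-0.001, 1.0, -0.002, 0.001]
force: [0.4, 0.5, 0.4]
grip_width: 0.999
grip_force: 0.0
```

```bash
python3 st.py
python3 - <<'E'
from h import *
import pickle
c=imaging.calibration("wrist");im=imaging.capture("wrist");cv2.imwrite("pics/w2.png",im);pickle.dump(c,open("w2.pkl","wb"))
E
```

```text
16.02 [468.1 403.2 237.8] tilt z [0.002  0.0025] yaw -0.21 [5.210e-01 5.300e-01 1.220e+00 1.000e-03 1.389e+00 2.095e+00] w 0.999 0.0
```

>>> apply_moves(
  commands=[
    [-1,0,53,0,0],
    [-1,0,53,0,0],
    [-1,0,53,0,0],
    [-1,0,53,0,0],
    [-1,0,53,0,0],
    [-1,0,53,0,0],
    [-1,0,0,0,0],
    [-1,0,0,0,0],
  ],
)

```text
time_s: 17.08
eef_pos: [467.3, 85.1, 236.6]
ee_rot: [-0.001, 1.0, -0.002, 0.0]
force: [0.1, 0.2, 0.3]
grip_width: 1.005
grip_force: 0.0
```

```bash
python3 st.py
python3 - <<'E'
from h import *
import pickle
c=imaging.calibration("wrist");im=imaging.capture("wrist");cv2.imwrite("pics/w3.png",im);pickle.dump(c,open("w3.pkl","wb"))
E
```

```text
17.07 [467.3  85.1 236.6] tilt z [0.0006 0.0012] yaw -0.19 [-6.800e-02  2.170e-01  1.669e+00  1.000e-03  1.256e+00  1.506e+00] w 1.005 0.0
```

View pics/w2.png

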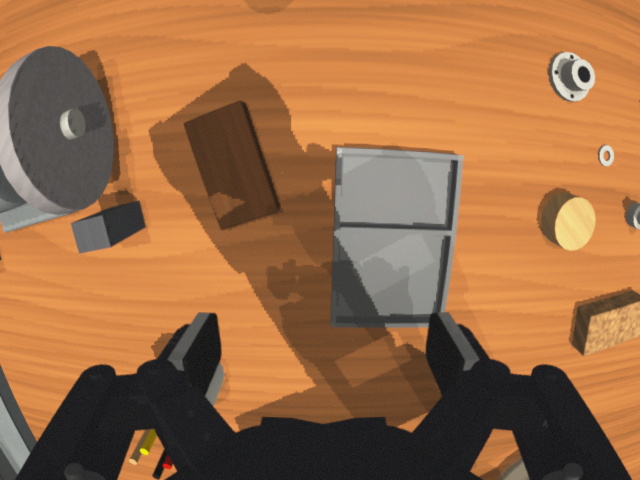

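View pics/w3.png

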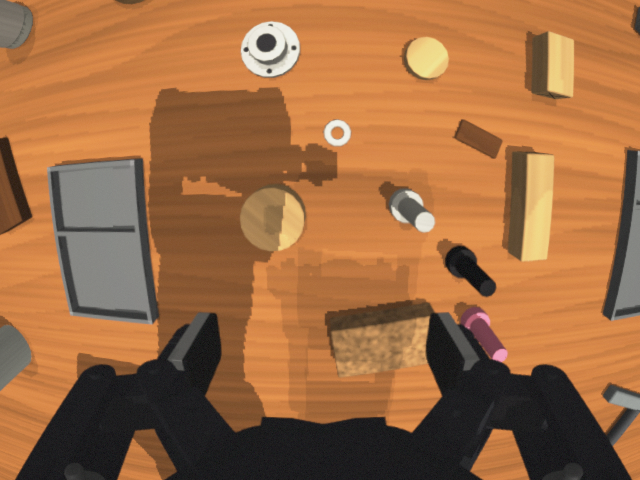

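w2 shows the wide tray rim with corners at (337,146), (462,153), (444,327) and (333,327). w3 shows the disc (272,219), the hub top (266,43), the steel drive centre with its top at (424,222), the long blank's top face (525–553, 153–261) and the short blank's top face (547–574, 32–97). The tool is upright again.

Run:
```python
from h import *
import pickle
c2=pickle.load(open("w2.pkl","rb"));c3=pickle.load(open("w3.pkl","rb"))
def rect(nm,pts,z,c):
    q=np.array([onz("wrist",p,z,c) for p in pts]);s=np.linalg.norm(q-np.roll(q,-1,0),axis=1)
    d=q[0]+q[1]-q[2]-q[3];print(nm,q.mean(0).round(1),"sides",s.round(),"yaw",np.degrees(np.arctan2(d[1],d[0])).round(1))
rect("wide",[(337,146),(462,153),(444,327),(333,327)],20,c2)
rect("long_blank",[(525,153),(553,153),(548,261),(522,260)],34,c3)
rect("short_blank",[(547,32),(574,38),(573,97),(549,95)],34,c3)
print("dc top",onz("wrist",(424,222),80,c3).round(1))
print("hub",onz("wrist",(266,43),30,c3).round(1))
im=cv2.imread("pics/w3.png");hsv=cv2.cvtColor(im,cv2.COLOR_BGR2HSV);H,S,V=cv2.split(hsv)
# disc: ends of its top's outline
for p in[(240,219),(304,219),(272,187),(272,252)]: print("disc edge",onz("wrist",p,30,c3).round(1))
im=cv2.imread("pics/top0.png");H,S,V=cv2.split(cv2.cvtColor(im,cv2.COLOR_BGR2HSV))
for c in comps(im,(S<60)&(V>50),3000):
    q=np.array([onz("top",p,20) for p in c[:,0]],np.float32);(x,y),wh,a=cv2.minAreaRect(q);print("top tray",round(x),round(y),np.round(wh),round(a,1))
```

```text
wide [444.6 332.2] sides [118. 182. 120. 181.] yaw -0.7
long_blank [ 485.3 -129.3] sides [ 34. 112.  34. 108.] yaw 5.3
short_blank [ 632.3 -150.2] sides [35. 64. 31. 65.] yaw -1.6
dc top [479.5   5.6]
hub [629.7 133.8]
disc edge [471.  160.5]
disc edge [470.4 101.7]
disc edge [499.9 129.9]
disc edge [439.3 132. ]
top tray 178 -51 [177. 325.] 0.4
top tray 442 330 [122. 178.] 88.4
top tray 450 -333 [219.  87.] 2.0
```

>>> apply_moves(
  commands=[
    [-1,4.5,53.5,0,0],
    [-1,4.5,53.5,0,0],
    [-1,4.5,53.5,0,0],
    [-1,4.5,53.5,0,-5],
    [-1,0,0,50,0],
    [-1,0,0,50,0],
    [-1,0,0,50,0],
    [-1,0,0,0,0],
    [-1,0,0,0,0],
  ],
)

```text
time_s: 18.25
eef_pos: [484.6, -129.2, 87.9]
ee_rot: [0.0, 0.999, 0.042, 0.001]
force: [-0.1, -0.7, -0.4]
grip_width: 1.0
grip_force: 0.0
```

```bash
python3 st.py
```

```text
18.25 [ 484.6 -129.2   87.9] tilt z [ 0.0019 -0.0003] yaw 4.87 [-4.950e-01  4.620e-01  1.763e+00  1.000e-03  9.150e-01  9.910e-01] w 1.0 0.0
```

>>> apply_moves(
  commands=[
    [-1,0,0,40,0],
    [-1,0,0,13,0],
    [-1,0,0,0,0],
    [1,0,0,0,0],
    [1,0,0,0,0],
    [1,0,0,0,0],
    [1,0,0,0,0],
    [1,0,0,0,0],
    [1,0,0,0,0],
    [1,0,0,0,0],
    [1,0,0,-25,0],
    [1,0,0,-50,0],
    [1,0,0,-50,0],
    [1,0,0,0,0],
  ],
  newtons=40,
)

```text
time_s: 20.0
eef_pos: [484.7, -130.0, 161.6]
ee_rot: [0.001, 0.999, 0.042, 0.003]
force: [-0.5, 0.4, -1.9]
grip_width: 0.39
grip_force: 39.9
```

```bash
python3 st.py
```

```text
20.0 [ 484.7 -130.   161.6] tilt z [ 0.0058 -0.0024] yaw 4.8 [-4.960e-01  3.540e-01  1.697e+00  1.000e-03  1.085e+00  9.900e-01] w 0.39 39.9
```

>>> apply_moves(
  commands=[
    [1,0,0,0,2.9],
    [1,-18.5,50.4,0,0],
    [1,-18.5,50.4,0,0],
    [1,-18.5,50.4,0,0],
    [1,-18.5,50.4,0,0],
    [1,0,0,0,0],
    [1,0,0,0,0],
  ],
)

```text
time_s: 20.88
eef_pos: [415.8, -332.5, 157.0]
ee_rot: [-0.001, 1.0, 0.016, -0.001]
force: [-0.4, 0.8, -1.1]
grip_width: 0.39
grip_force: 40.0
```

```bash
python3 st.py
python3 - <<'E'
from h import *
import pickle
c=imaging.calibration("wrist");im=imaging.capture("wrist");cv2.imwrite("pics/w4.png",im);pickle.dump(c,open("w4.pkl","wb"))
E
```

```text
20.88 [ 415.8 -332.5  157. ] tilt z [-0.0017  0.0028] yaw 1.89 [-0.895  0.425  1.604  0.     1.116  0.643] w 0.39 40.0
```

View pics/w4.png

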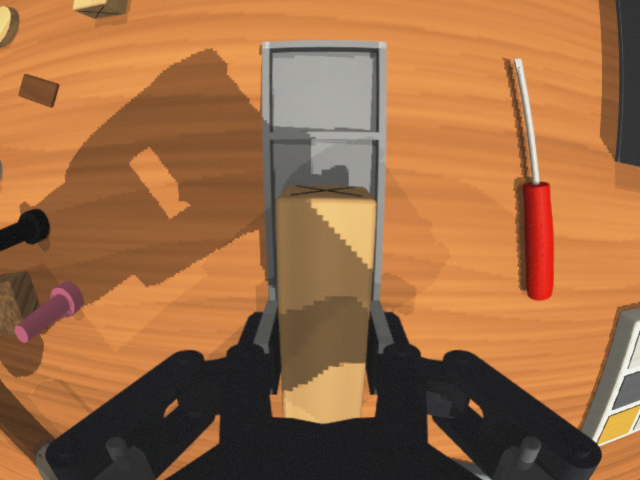

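The wrist view shows the blank held level over the long bay. The tray's far corners are at (262,43) and (386,42), and the divider is at row 135.

Run:
```python
from h import *
import pickle
c=pickle.load(open("w4.pkl","rb"))
for p in[(262,43),(386,42),(264,134),(386,134)]: print(p,onz("wrist",p,20,c).round(1))
```

```text
(262, 43) [ 557.9 -286.3]
(386, 42) [ 561.5 -371.1]
(264, 134) [ 493.  -289.8]
(386, 134) [ 495.9 -373.4]
```

>>> apply_moves(
  commands=[
    [1,1,2,40,0],
    [1,0,0,40,0],
    [1,0,0,25,0],
    [1,0,0,8,0],
    [1,0,0,0,0],
    [1,0,0,0,0],
  ],
)

```text
time_s: 21.68
eef_pos: [417.6, -335.3, 46.1]
ee_rot: [0.0, 1.0, 0.017, 0.0]
force: [-0.2, 0.5, -0.4]
grip_width: 0.391
grip_force: 40.1
```

>>> apply_moves(
  commands=[
    [1,0,0,5,0],
    [1,0,0,0,0],
    [-0.4,0,0,0,0],
    [-0.4,0,0,0,0],
    [-0.4,0,0,0,0],
    [-0.4,0,0,-20,0],
    [-0.4,0,0,-50,0],
    [-0.4,0,0,-50,1.9],
    [-0.4,8.8,-48.7,0,0],
    [-0.4,8.8,-48.7,0,0],
    [-0.4,8.8,-48.7,0,0],
    [-0.4,8.8,-48.7,0,0],
    [-0.4,8.8,-48.7,0,0],
    [-0.4,8.8,-48.7,0,0],
    [-0.4,8.8,-48.7,0,0],
    [-0.4,0,0,0,0],
    [-0.4,0,0,0,0],
  ],
)

```text
time_s: 23.8
eef_pos: [478.7, 5.3, 160.3]
ee_rot: [-0.0, 1.0, 0.0, -0.0]
force: [-0.7, 0.1, -0.9]
grip_width: 0.697
grip_force: 0.0
```

```bash
python3 st.py
python3 - <<'E'
from h import *
import pickle
c=imaging.calibration("wrist");im=imaging.capture("wrist");cv2.imwrite("pics/w5.png",im);pickle.dump(c,open("w5.pkl","wb"))
E
```

```text
23.8 [478.7   5.3 160.3] tilt z [-0.0006  0.0007] yaw 0.01 [-2.350e-01  3.120e-01  1.761e+00  1.000e-03  1.070e+00  1.336e+00] w 0.697 0.0
```

View pics/w5.png

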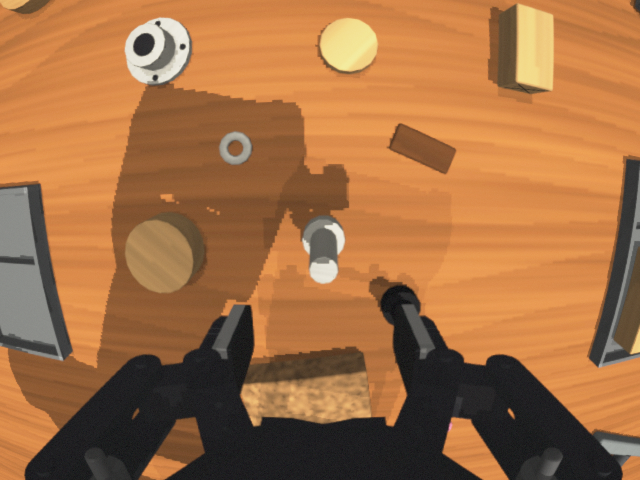

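The view shows the long blank in its tray at the right edge. The steel drive centre's top is at (323,271), between the fingers, and the black look-alike is clear at (399,300).

Run:
```python
from h import *
import pickle
c=pickle.load(open("w5.pkl","rb"))
print(onz("wrist",(323,271),80,c).round(1),"black",onz("wrist",(399,300),10,c).round(1),"hub",onz("wrist",(144,44),30,c).round(1),"base",onz("wrist",(323,237),16,c).round(1))
```

```text
[479.2   4.6] black [427.5 -57.1] hub [630.3 132.9] base [481.9   4.6]
```

>>> apply_moves(
  commands=[
    [-0.4,1,0,50,0],
    [-0.4,0,0,45,0],
    [-0.4,0,0,10,0],
    [-0.4,0,0,0,0],
    [1,0,0,0,0],
    [1,0,0,0,0],
    [1,0,0,0,0],
    [1,0,0,0,0],
    [1,0,0,0,0],
    [1,0,0,0,0],
    [1,0,0,0,0],
    [1,0,0,0,0],
  ],
  newtons=70,
)

```text
time_s: 25.35
eef_pos: [480.2, 5.5, 56.5]
ee_rot: [-0.0, 1.0, 0.0, 0.001]
force: [-2.4, -1.0, 7.4]
grip_width: 0.194
grip_force: 68.8
```

>>> apply_moves(
  commands=[
    [1,0,0,-20,0],
    [1,0,0,-50,0],
    [1,6.4,47.9,-30,0],
    [1,6.4,47.9,0,0],
    [1,6.4,47.9,0,0],
    [1,6.4,47.9,0,0],
    [1,6.4,47.9,0,0],
    [1,6.4,47.9,0,0],
    [1,6.4,47.9,0,0],
    [1,0,0,0,0],
    [1,0,0,0,0],
  ],
)

```text
time_s: 26.72
eef_pos: [524.3, -329.0, 154.8]
ee_rot: [-0.001, 1.0, 0.0, -0.001]
force: [0.9, 0.6, -2.0]
grip_width: 0.188
grip_force: 68.9
```

```bash
python3 st.py
```

```text
26.73 [ 524.3 -329.   154.8] tilt z [-0.0011  0.0018] yaw 0.01 [-7.500e-01  6.040e-01  1.322e+00  1.000e-03  1.218e+00  8.210e-01] w 0.188 68.9
```

>>> apply_moves(
  commands=[
    [1,1,1,45,0],
    [1,0,0,35,0],
    [1,0,0,11,0],
    [1,0,0,0,0],
    [1,0,0,1.5,0],
    [1,0,0,0,0],
  ],
)

```text
time_s: 27.48
eef_pos: [525.8, -330.8, 63.5]
ee_rot: [0.0, 1.0, 0.0, 0.0]
force: [-0.2, 0.4, -1.2]
grip_width: 0.196
grip_force: 68.9
```

>>> apply_moves(
  commands=[
    [1,0,0,1.5,0],
    [1,0,0,0.8,0],
    [1,0,0,0,0],
  ],
)

```text
time_s: 27.85
eef_pos: [525.7, -330.8, 61.6]
ee_rot: [-0.0, 1.0, 0.0, 0.0]
force: [-1.9, 2.6, 7.2]
grip_width: 0.193
grip_force: 70.2
```

>>> apply_moves(
  commands=[
    [0.4,0,0,0,0],
    [0.2,0,0,0,0],
    [0,0,0,0,0],
    [-0.2,0,0,0,0],
    [-0.2,0,0,-25,0],
    [-0.2,0,0,-50,0],
    [-0.2,0,0,-40,0],
    [-0.2,0,0,0,0],
  ],
)

```text
time_s: 28.85
eef_pos: [526.4, -331.5, 178.4]
ee_rot: [0.002, 1.0, 0.0, 0.002]
force: [0.3, 0.3, -0.4]
grip_width: 0.603
grip_force: 0.0
```

```bash
python3 st.py
python3 - <<'E'
from h import *
cv2.imwrite("pics/w6.png",imaging.capture("wrist"))
E
```

```text
28.85 [ 526.4 -331.5  178.4] tilt z [ 0.0041 -0.0033] yaw 0.0 [-0.75   0.584  1.289  0.     1.263  0.821] w 0.603 0.0
```

View pics/w6.png

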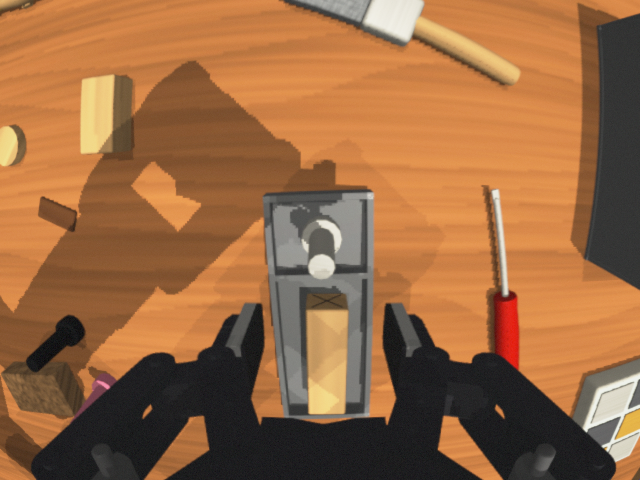

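The wrist view shows the drive centre upright in the short bay (323,240) and the long blank flat in the long bay (327,360). The short blank comes next.

>>> apply_moves(
  commands=[
    [-1,26.7,-45.4,0,0],
    [-1,26.7,-45.4,0,0],
    [-1,26.7,-45.4,0,0],
    [-1,26.7,-45.4,0,0],
    [-1,0,0,40,1.6],
    [-1,0,0,50,0],
    [-1,0,0,0,0],
    [-1,0,0,0,0],
  ],
)

```text
time_s: 29.9
eef_pos: [632.8, -149.3, 86.6]
ee_rot: [-0.0, 1.0, -0.014, 0.0]
force: [0.8, 0.2, 0.1]
grip_width: 1.004
grip_force: 0.0
```

```bash
python3 st.py
```

```text
29.9 [ 632.8 -149.3   86.6] tilt z [0.0009 0.0004] yaw -1.61 [-4.120e-01  7.420e-01  1.269e+00  1.000e-03  1.129e+00  1.187e+00] w 1.004 0.0
```

>>> apply_moves(
  commands=[
    [-1,0,0,40,0],
    [-1,0,0,11.5,0],
    [-1,0,0,0,0],
    [1,0,0,0,0],
    [1,0,0,0,0],
    [1,0,0,0,0],
    [1,0,0,0,0],
    [1,0,0,0,0],
    [1,0,0,0,0],
    [1,0,0,0,0],
    [1,0,0,-25,0],
    [1,0,0,-50,0],
    [1,0,0,-50,0],
    [1,0,0,-20,0],
    [1,0,0,0,0],
  ],
  newtons=40,
)

```text
time_s: 31.78
eef_pos: [632.7, -149.2, 179.9]
ee_rot: [-0.0, 1.0, -0.014, 0.001]
force: [-0.6, 1.2, -0.7]
grip_width: 0.388
grip_force: 40.6
```

```bash
python3 st.py
```

```text
31.77 [ 632.7 -149.2  179.9] tilt z [0.0017 0.    ] yaw -1.59 [-4.120e-01  6.470e-01  1.180e+00  1.000e-03  1.313e+00  1.187e+00] w 0.388 40.6
```

>>> apply_moves(
  commands=[
    [1,-16.8,-52.8,0,0],
    [1,-16.8,-52.8,0,0],
    [1,-16.8,-52.8,0,0],
    [1,-16.8,-52.8,0,0],
    [1,-16.8,-52.8,0,0],
    [1,-16.8,-52.8,0,0],
    [1,-16.8,-52.8,0,0],
    [1,-16.8,-52.8,0,0],
    [1,-16.8,-52.8,0,0],
    [1,0,0,0,-10.4],
    [1,0,0,0,-10],
    [1,0,0,0,-10],
    [1,0,0,0,-10],
    [1,0,0,0,-10],
    [1,0,0,0,-10],
    [1,0,0,0,-10],
    [1,0,0,0,-10],
    [1,0,0,0,-10],
    [1,0,0,0,0],
  ],
)

```text
time_s: 34.15
eef_pos: [493.9, 329.9, 177.7]
ee_rot: [-0.001, 0.715, 0.699, -0.001]
force: [0.6, 0.1, -1.1]
grip_width: 0.388
grip_force: 40.7
```

```bash
python3 st.py
```

```text
34.15 [493.9 329.9 177.7] tilt z [-0.003  0.   ] yaw 88.71 [3.910e-01 5.290e-01 1.382e+00 1.000e-03 1.234e+00 4.140e-01] w 0.388 40.7
```

>>> apply_moves(
  commands=[
    [1,0,0,50,0],
    [1,0,0,50,0],
    [1,0,0,25,0],
    [1,0,0,8,0],
    [1,0,0,0,0],
    [1,0,0,3,0],
    [1,0,0,0,0],
  ],
)

```text
time_s: 35.02
eef_pos: [494.6, 330.4, 43.9]
ee_rot: [-0.0, 0.715, 0.7, 0.001]
force: [0.1, -1.1, -0.8]
grip_width: 0.387
grip_force: 40.6
```

>>> apply_moves(
  commands=[
    [1,0,0,3,0],
    [1,0,0,0,0],
    [-0.4,0,0,0,0],
    [-0.4,0,0,0,0],
    [-0.4,0,0,0,0],
    [-0.4,0,0,-25,0],
    [-0.4,0,0,-50,0],
    [-0.4,0,0,-50,0],
    [-1,0,0,0,10],
    [-1,0,0,0,10],
    [-1,0,0,0,10],
    [-1,0,0,0,10],
    [-1,0,0,0,10],
    [-1,0,0,0,10],
    [-1,0,0,0,10],
    [-1,0,0,0,10],
    [-1,0,0,0,8.7],
    [-1,0,0,0,0],
  ],
)

```text
time_s: 37.28
eef_pos: [494.4, 330.2, 165.3]
ee_rot: [-0.001, 1.0, 0.002, -0.0]
force: [0.0, -0.2, 0.5]
grip_width: 1.001
grip_force: 0.0
```

```bash
python3 st.py
python3 - <<'E'
from h import *
import pickle
c=imaging.calibration("wrist");im=imaging.capture("wrist");cv2.imwrite("pics/w7.png",im);pickle.dump(c,open("w7.pkl","wb"))
E
```

```text
37.27 [494.4 330.2 165.3] tilt z [-0.0005  0.001 ] yaw 0.18 [3.920e-01 5.410e-01 1.397e+00 1.000e-03 1.204e+00 1.959e+00] w 1.001 0.0
```

View pics/w7.png

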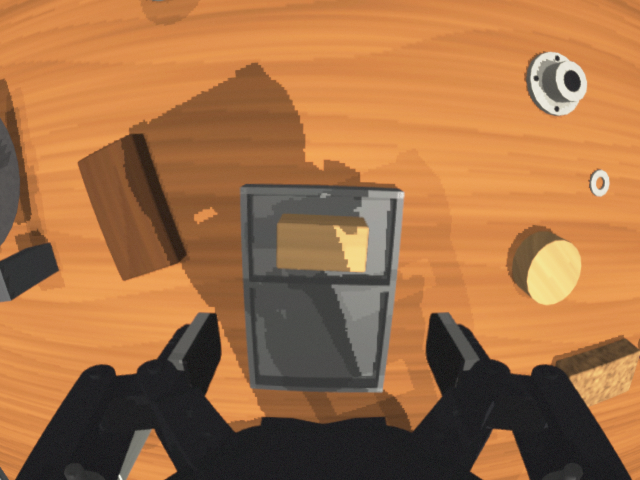

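The short blank lies flat in the small bay (322,243), so the disc is next.

>>> apply_moves(
  commands=[
    [-1,-6.1,49.8,0,0],
    [-1,-6.1,49.8,0,0],
    [-1,-6.1,49.8,0,0],
    [-1,-6.1,49.8,0,0],
    [-1,0,0,45,0],
    [-1,0,0,40,0],
    [-1,0,0,0,0],
    [-1,0,0,0,0],
  ],
)

```text
time_s: 38.33
eef_pos: [471.1, 131.2, 81.5]
ee_rot: [-0.001, 1.0, 0.002, 0.001]
force: [0.8, 0.6, -0.4]
grip_width: 0.997
grip_force: 0.0
```

>>> apply_moves(
  commands=[
    [-1,-1,0,35,0],
    [-1,0,0,16,0],
    [-1,0,0,0,0],
    [1,0,0,0,0],
    [1,0,0,0,0],
    [1,0,0,0,0],
    [1,0,0,0,0],
    [1,0,0,0,0],
    [1,0,0,0,0],
    [1,0,0,-20,0],
    [1,0,0,-50,0],
    [1,0,0,-50,0],
    [1,0,0,0,0],
  ],
  newtons=40,
)

```text
time_s: 39.95
eef_pos: [471.1, 131.1, 153.0]
ee_rot: [-0.001, 1.0, 0.001, 0.004]
force: [-1.2, -1.0, -1.6]
grip_width: 0.689
grip_force: 43.5
```

```bash
python3 st.py
```

```text
39.95 [471.1 131.1 153. ] tilt z [0.0076 0.0012] yaw 0.12 [3.100e-02 3.390e-01 1.745e+00 1.000e-03 1.050e+00 1.599e+00] w 0.689 43.5
```

>>> apply_moves(
  commands=[
    [1,-16,-50.2,0,0],
    [1,-16,-50.2,0,0],
    [1,-16,-50.2,0,0],
    [1,-16,-50.2,0,0],
    [1,0,0,0,0],
    [1,0,0,50,0],
    [1,0,0,40,0],
    [1,0,0,10,0],
    [1,0,0,0,0],
    [1,0,0,0,0],
  ],
)

```text
time_s: 41.2
eef_pos: [405.8, 332.0, 50.8]
ee_rot: [-0.001, 1.0, 0.001, 0.001]
force: [-0.5, 0.1, -0.8]
grip_width: 0.681
grip_force: 43.6
```

>>> apply_moves(
  commands=[
    [1,1,0,9,0],
    [1,0,0,5,0],
    [1,0,0,0,0],
    [1,0,0,0,0],
    [-0.7,0,0,0,0],
    [-0.7,0,0,0,0],
    [-0.7,0,0,0,0],
    [-0.7,0,0,-20,0],
    [-0.7,0,0,-50,0],
    [-0.7,0,0,-50,0],
    [-0.7,0,0,0,0],
    [-0.7,0,0,0,0],
  ],
)

```text
time_s: 42.7
eef_pos: [405.6, 331.5, 154.5]
ee_rot: [-0.0, 1.0, 0.001, -0.001]
force: [-0.6, -0.1, -0.1]
grip_width: 0.85
grip_force: 0.0
```

```bash
python3 st.py
python3 - <<'E'
from h import *
import pickle
c=imaging.calibration("wrist");im=imaging.capture("wrist");cv2.imwrite("pics/w8.png",im);pickle.dump(c,open("w8.pkl","wb"))
E
```

```text
42.7 [405.6 331.5 154.5] tilt z [-0.0017  0.0005] yaw 0.1 [4.610e-01 4.100e-01 1.634e+00 1.000e-03 1.098e+00 2.029e+00] w 0.85 0.0
```

View pics/w8.png

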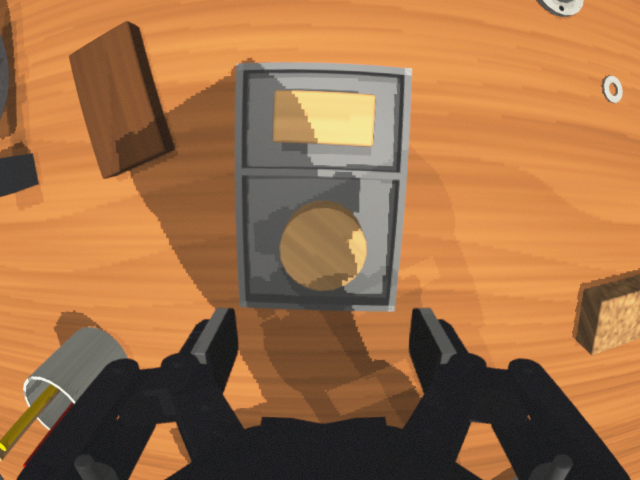

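Both wooden pieces of the candlestick kit lie flat in their bays. The disc's top spans columns 280–367 and rows 207–291.

Run:
```python
from h import *
import pickle
c=pickle.load(open("w8.pkl","rb"))
q=np.array([onz("wrist",p,35,c) for p in[(280,249),(367,249),(323,207),(323,291)]]);print(q.round(1).tolist(),(q[2]+q[3])[0]/2,(q[0]+q[1])[1]/2)
```

```text
[[407.0, 359.9], [407.2, 300.9], [435.8, 330.8], [376.2, 330.7]] 406.01249258674835 330.3946527928167
```

>>> apply_moves(
  commands=[
    [-0.7,37.3,33,0,0],
    [-0.7,37.3,33,0,0],
    [-0.7,37.3,33,0,0],
    [-0.7,37.3,33,0,0],
    [-0.7,37.3,33,0,0],
    [-0.7,37.3,33,0,0],
    [-0.7,0,0,0,0],
    [-0.7,0,0,0,0],
  ],
)

```text
time_s: 43.75
eef_pos: [629.4, 134.3, 153.5]
ee_rot: [-0.001, 1.0, 0.001, -0.002]
force: [0.2, 0.1, -0.7]
grip_width: 0.853
grip_force: 0.0
```

```bash
python3 st.py
python3 - <<'E'
from h import *
import pickle
c=imaging.calibration("wrist");im=imaging.capture("wrist");cv2.imwrite("pics/w9.png",im);pickle.dump(c,open("w9.pkl","wb"))
E
```

```text
43.75 [629.4 134.3 153.5] tilt z [-0.0034  0.0011] yaw 0.1 [2.800e-02 6.580e-01 1.232e+00 1.000e-03 1.255e+00 1.597e+00] w 0.853 0.0
```

View pics/w9.png

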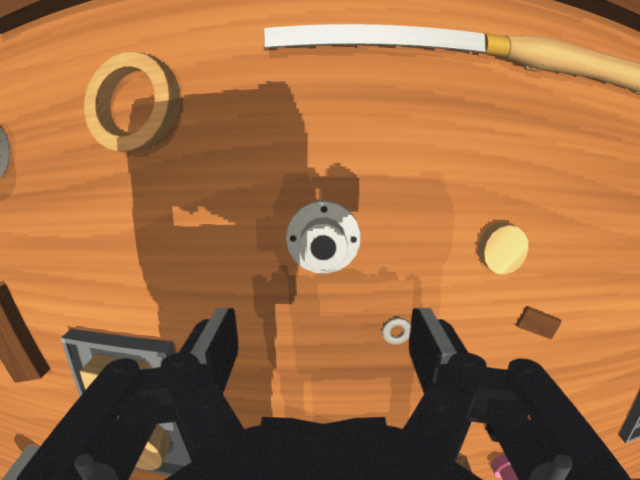

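The faceplate's bore is at (323,248), and its flange spans columns 287–360 and rows 202–273. The gouge and small disc are clear.

Run:
```python
from h import *
import pickle
c=pickle.load(open("w9.pkl","rb"))
print(onz("wrist",(323,248),30,c).round(1),[onz("wrist",p,8,c).round(1).tolist() for p in[(287,239),(360,239),(323,202),(323,273)]])
```

```text
[630.1 133.7] [[630.3, 160.5], [630.4, 106.2], [658.1, 133.8], [603.3, 133.7]]
```

>>> apply_moves(
  commands=[
    [-0.7,1,0.5,45,0],
    [-0.7,0,0,45,0],
    [-0.7,0,0,20,0],
    [-0.7,0,0,0,0],
    [-0.7,0,0,0,0],
  ],
)

```text
time_s: 44.42
eef_pos: [632.0, 134.0, 47.0]
ee_rot: [-0.001, 1.0, 0.001, 0.001]
force: [0.6, 0.2, 0.4]
grip_width: 0.846
grip_force: 0.0
```

>>> apply_moves(
  commands=[
    [-0.7,-1.3,0.3,14,0],
    [-0.7,0,0,0,0],
    [-0.7,0,0,0,0],
    [1,0,0,0,0],
    [1,0,0,0,0],
    [1,0,0,0,0],
    [1,0,0,0,0],
    [1,0,0,0,0],
    [1,0,0,0,0],
  ],
  newtons=70,
)

```text
time_s: 45.55
eef_pos: [630.1, 133.4, 31.6]
ee_rot: [-0.001, 1.0, 0.001, 0.0]
force: [-1.6, -0.2, 6.3]
grip_width: 0.372
grip_force: 69.4
```

```bash
python3 st.py
```

```text
45.55 [630.1 133.4  31.6] tilt z [0.0003 0.001 ] yaw 0.11 [2.700e-02 8.020e-01 1.321e+00 1.000e-03 1.018e+00 1.595e+00] w 0.372 69.4
```

>>> apply_moves(
  commands=[
    [1,0,0,-20,0],
    [1,0,0,-50,0],
    [1,0,0,-40,0],
    [1,-37.4,-32.9,0,0],
    [1,-37.4,-32.9,0,0],
    [1,-37.4,-32.9,0,0],
    [1,-37.4,-32.9,0,0],
    [1,-37.4,-32.9,0,0],
    [1,-37.4,-32.9,0,0],
    [1,0,0,0,0],
    [1,0,0,30,0],
    [1,0,0,25,0],
    [1,0,0,0,0],
    [1,0,0,0,0],
  ],
)

```text
time_s: 47.3
eef_pos: [405.9, 330.3, 87.6]
ee_rot: [-0.001, 1.0, 0.001, 0.001]
force: [0.1, 0.3, -2.7]
grip_width: 0.373
grip_force: 70.1
```

```bash
python3 st.py
```

```text
47.3 [405.9 330.3  87.6] tilt z [0.0011 0.0017] yaw 0.07 [4.580e-01 5.020e-01 1.697e+00 1.000e-03 9.410e-01 2.027e+00] w 0.373 70.1
```

Position is good. I'll lower it 18 mm first, then finish gently.

>>> apply_moves(
  commands=[
    [1,0,-0.6,12,0],
    [1,0,0,6,0],
    [1,0,0,0,0],
    [1,0,0,1.5,0],
    [1,0,0,0,0],
    [1,0,0,0,0],
  ],
)

```text
time_s: 48.05
eef_pos: [405.1, 331.0, 67.0]
ee_rot: [-0.001, 1.0, 0.001, -0.0]
force: [-0.7, -0.5, -3.0]
grip_width: 0.368
grip_force: 70.1
```

>>> apply_moves(
  commands=[
    [1,0.6,0,0.6,0],
    [1,0,0,0,0],
    [0.1,0,0,0,0],
    [-0.1,0,0,0,0],
    [-0.3,0,0,0,0],
    [-0.3,0,0,0,0],
    [-0.3,0,0,-20,0],
    [-0.3,0,0,-50,0],
    [-0.3,0,0,-45,0],
    [-0.3,-40,0,0,0],
    [-0.3,0,0,0,0],
    [-0.3,0,0,0,0],
  ],
)

```text
time_s: 49.55
eef_pos: [366.1, 330.8, 181.2]
ee_rot: [-0.001, 1.0, 0.001, -0.0]
force: [-0.2, -0.2, -0.5]
grip_width: 0.653
grip_force: 0.0
```

```bash
python3 st.py
python3 - <<'E'
from h import *
import pickle
c=imaging.calibration("wrist");im=imaging.capture("wrist");cv2.imwrite("pics/w10.png",im);pickle.dump(c,open("w10.pkl","wb"))
cv2.imwrite("pics/scene1.png",imaging.capture("scene"))
E
```

```text
49.55 [366.1 330.8 181.2] tilt z [-0.0003  0.001 ] yaw 0.11 [4.960e-01 3.150e-01 1.694e+00 1.000e-03 1.132e+00 2.065e+00] w 0.653 0.0
```

View pics/w10.png

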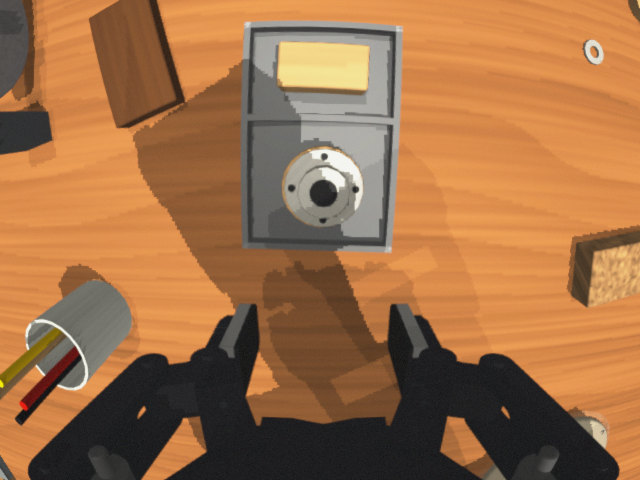

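View pics/scene1.png

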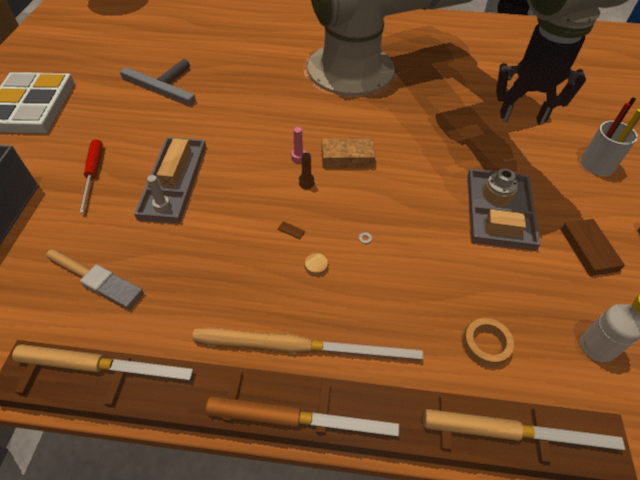

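The faceplate sits flat and centred on the disc, with an even thin rim of wood showing around the flange (322,187). Both kits are complete, and the spare disc, gouge and look-alikes haven't moved. Handing in.

```bash
python3 -c "
from rig import ctrl
print(ctrl.finish_job())"
```

```text
the job is handed in; nothing more can be done
None
```

Both kits are made up and handed in at about 50 s of the 134 s allowed; the final pictures show every piece in its bay and the faceplate centred on the disc, but the hand-in gave no verdict.

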